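# Find the rattling case and present it

## Task

One of the three sealed metal cases in the wooden tray has something loose inside. Lift and shake or tip them end to end, one at a time, until you find the one that rattles, standing each silent one flat back in the tray; then hold the rattling case out level and still over the middle of the round black pad, about 10 cm up, and finish still holding it there. Leave the loose things around the work alone.

Things in the scene. Friction and masses are not known exactly. Their poses are not given: they have to be found in the camera images.
- case_a: sealed aluminium case, 100 mm long (its x), 50 wide (its y), 56 high, dark seam, a steel latch plate on each short end; 0.23 to 0.39 kg filled. Origin: centre of its underside, z up. The three look alike and stand flat side by side in the tray, 105 mm apart, long sides along the tray's x. Grip across the 50 mm width. Neither name nor weight tells which one rattles
- case_b: sealed aluminium case, 100 mm long (its x), 50 wide (its y), 56 high, dark seam, a steel latch plate on each short end; 0.23 to 0.39 kg filled. Origin: centre of its underside, z up. The three look alike and stand flat side by side in the tray, 105 mm apart, long sides along the tray's x. Grip across the 50 mm width. Neither name nor weight tells which one rattles
- case_c: sealed aluminium case, 100 mm long (its x), 50 wide (its y), 56 high, dark seam, a steel latch plate on each short end; 0.23 to 0.39 kg filled. Origin: centre of its underside, z up. The three look alike and stand flat side by side in the tray, 105 mm apart, long sides along the tray's x. Grip across the 50 mm width. Neither name nor weight tells which one rattles
- case_a_mid (a point): middle of case_a, 28 mm above its underside. Inside is either a tight block of about 0.15 kg, or a loose steel slug of about 0.15 kg that slides up to 30 mm either way from the middle along the case's length: it slides when the case is tipped end down by more than some 15 degrees, and stays where it slid when the case is level again
- case_b_mid (a point): middle of case_b, 28 mm above its underside. Inside is either a tight block of about 0.15 kg, or a loose steel slug of about 0.15 kg that slides up to 30 mm either way from the middle along the case's length: it slides when the case is tipped end down by more than some 15 degrees, and stays where it slid when the case is level again
- case_c_mid (a point): middle of case_c, 28 mm above its underside. Inside is either a tight block of about 0.15 kg, or a loose steel slug of about 0.15 kg that slides up to 30 mm either way from the middle along the case's length: it slides when the case is tipped end down by more than some 15 degrees, and stays where it slid when the case is level again
- tray: low wooden tray, fixed, 144 mm (its x) by 336 mm (its y); its floor is 8 mm above the table and its rim 8 mm wide, 14 mm above the table. Origin: centre of its underside; the cases stand in a row along its y
- pad: round black rubber pad, 100 mm across, 4 mm thick, fixed, beyond the tray. Origin: centre of its underside. The case is to be presented above it
- cone: bystander: pale steel cone-shaped weight, 49 mm across, 76 mm high, standing upright at the right; origin: centre of its underside. Leave alone
- eyeglass: bystander: small folding loupe, 29 x 39 x 16 mm, at the left; origin: centre of its underside. Leave alone
- file: bystander: needle file with a wooden handle, 153 mm long, 12 mm thick, lying at the right; origin: centre of its underside. Leave alone
There are look-alikes about, which are no part of the job. Leave any yellow look-alike of the case_b alone.

How it is judged:
By the outcome, as a careful person would: the job done as asked, in the order asked, and still so for the second after the job is handed in, while the arm keeps its last pose, push and grip.
It also fails if it takes over 72 s, if anything falls off the work surface, if the arm or the gripper's body presses on something with over 40 N, if the wrist force passes 120 N, or if a joint passes its speed limit or range.

## Robot

A 6-joint arm with a two-finger parallel gripper is mounted at the origin on a cart in front of the work surface, level with it; the furniture and walls round the work are solid. World frame = base frame: x ahead of the robot, y to its left, z up, the work surface at z = 0. Lengths are in m, angles in degrees, forces in N, time in s.
With the tool pointing down it reaches from about 0.4 to 0.825 m from the base axis. Payload 7 kg.
Tool frame: the origin (TCP) lies on the centre line of the jaws, within the pads' length; the fingertips stand 19 mm ahead of it and the grasp point (between the pads) is the TCP; z points along the fingers, y is the line along which they close (so a half turn about z gives the same grasp; the last joint's range is limited). The gripper opens to 88 mm and grips with 3 to 60 N. Pads are 19 mm wide; open, the fingers measure 130 mm over their backs; the gripper's body (78 mm by 193 mm) begins 47 mm behind the grasp point.
Start: joints at [82.741, 20.546, 0.682, 0, -70.136, -16.507], TCP at [0.272, 0.618, 0.246] pointing down, gripper open.
Joint ranges: [-176.03, 176.03], [-82.01, 121.73], [-58.28, 71.71], [-173.87, 95.51], [-174.79, -0.11], [-173.66, 173.66]. Speed limits (degrees/s): [136.94, 136.94, 172.46, 180, 180, 180].

## Interface

Orientations are given as [roll, pitch, yaw] about the fixed x, y, z axes, in that order (R = Rz(yaw) Ry(pitch) Rx(roll)).
In Python, from plant import * gives the robot as it stands. The module is installed in compiled form; this text tells all that it offers.
- The arm moves only by the tool play_rows, never from a script. Its argument "deltas" is a list of rows, each a list of 6 numbers: the shift along the world's x, y, z scaled (see below), then the turn, a rotation vector about the world's x, y, z scaled (see below). A call has 1 to 10 rows; each row shifts and turns the commanded pose from where the row before left it; what a row does not reach is not made up. The controller multiplies each number of a shift by 800 mm and each number of a turn by 180 degrees. A row lasts 1/10 s, in which the tool goes at most 50 mm and 8.59 degrees, less where a joint would pass 70% of its speed; a pose out of reach is approached as far as the arm can. A call with a number of a shift or a turn outside -1 to 1 is refused whole. A call with a gripper value outside its range is refused whole. "gripper" is the gripper command: -1 is shut, 1 is fully open, values between are in proportion, set as the call begins (left out, the last holds). The fingers move at their own pace and stop on an object; the grip force is fixed at half the most. Time passes only in rows, so rows that do not move let the fingers close. It gives the time, the measured TCP pose, the force, the opening and the grip force at its end, in the units of the state.
- get_obs(): the state, without advancing time (a new reading comes with each control period).
- snapshot(name): name is "scene" or "top" or "wrist"; returns (picture, depth): 400x640x3 uint8, blue, green, red; 400x640 float32, m along the optical axis (not along the pixel's ray), 0 where there is no reading.
- camera_model(name): a dict with "fx", "fy", "cx", "cy" (pixels), "world_to_cam" (4x4, takes a point from world to camera coordinates). Camera axes: x right, y down, z forward; pixel columns grow to the right and rows downward; lengths in m; the calibration is good to about 2 mm. A picture is of the moment at which its call begins: read the wrist's pose just before it. camera_model takes no time and is no camera call; for the wrist camera it gives the pose at the moment of the call.
- close_job(): hands the job in; it is judged then, once.
The state is a dict: "clock": time; "joint_pos": joint angles; "qvel": joint speeds; "tau": joint torques, N m; "tool_pos": TCP position; "orientation": TCP orientation; "force": force on the tool from outside, world axes, zero at the start; "moment": the same for the moment, N m; "opening": finger opening in m; "gripper_force": force on a finger pad.
Only numpy, scipy, OpenCV 4.12 (cv2) and the standard library are available. Lean on these libraries where they do the work, as an engineer would, in place of code of your own. Each camera call takes 0.05 s, during which the arm holds its last target. There are 200 camera calls.

## Working session

There is one attempt and no reset: what is moved stays moved. The work goes in short steps, Python scripts to look and compute and a tool call to move; the robot and the scene stay as the last step left them, time stands still between calls to the robot, and variables do not carry over. Pictures are saved under pics/ and viewed, at most 10 in all, crops included, and the job is handed in when it is done.

Besides the shell and the picture viewer there is one more tool, called after "Request:" as name(argument=value, ...), one argument or row to a line, values as JSON. play_rows: Moves the arm, as the interface text tells. Its arguments: {"type":"object","properties":{"deltas":{"type":"array","items":{"type":"array","items":{"type":"number","minimum":-1,"maximum":1}}},"gripper":{"type":"number"}},"required":["deltas"]}

```bash
mkdir -p pics; cat > h.py <<'E'
from plant import *
import numpy as np, cv2
def px2w(name,u,v,z=None,d=None):
    m=camera_model(name);T=np.linalg.inv(np.array(m["world_to_cam"]))
    r=np.array([(u-m["cx"])/m["fx"],(v-m["cy"])/m["fy"],1.0])
    if d is None:
        w=T[:3,:3]@r; d=(z-T[2,3])/w[2]
    return T[:3,:3]@(r*d)+T[:3,3]
def cloud(name,dep):
    m=camera_model(name);T=np.linalg.inv(np.array(m["world_to_cam"]))
    v,u=np.mgrid[:400,:640]
    P=np.stack([(u-m["cx"])/m["fx"]*dep,(v-m["cy"])/m["fy"]*dep,dep],-1)
    return P@T[:3,:3].T+T[:3,3]
E
python3 - <<'E'
from h import *
for n in ("top","scene"):
    p,d=snapshot(n); cv2.imwrite(f"pics/{n}0.png",p); np.save(n+".npy",d)
o=get_obs(); print(o["tool_pos"],o["orientation"],o["clock"],o["force"],o["moment"])
d=np.load("top.npy"); P=cloud("top",d)
m=((P[...,2]>.05)&(P[...,2]<.085)&(d>0)).astype(np.uint8)
n,l,s,c=cv2.connectedComponentsWithStats(m)
for i in range(1,n):
    if s[i,4]>60:
        q=P[l==i][:,:2].astype(np.float32); r=cv2.minAreaRect(q)
        print(c[i].round(),s[i,4],np.round(r[0],4),np.round(r[1],3),round(r[2],1),P[l==i][:,2].mean().round(3))
E
```

```text
[0.27188524 0.61738214 0.24471845] [ 1.79915374e+02 -7.39145967e-03 -2.37712739e+01] 0.1 [ 1.05680179  0.2530532  -0.54633949] [-0.0245844  -0.02346355 -0.00701217]
[375.  95.] 1978 [ 0.8353 -0.1699] [0.172 0.121] 88.5 0.065
[300. 105.] 767 [0.8113 0.0458] [0.12  0.158] 7.2 0.065
[243. 107.] 173 [0.804  0.2361] [0.035 0.108] 18.0 0.069
[186. 142.] 133 [0.6967 0.4081] [0.011 0.072] 3.6 0.071
[437. 166.] 127 [ 0.6031 -0.3466] [0.036 0.033] 25.3 0.067
[338. 201.] 576 [ 0.5076 -0.046 ] [0.107 0.05 ] 10.2 0.063
[303. 208.] 575 [0.4871 0.0594] [0.106 0.049] 10.0 0.064
[268. 214.] 591 [0.4727 0.1622] [0.106 0.05 ] 10.0 0.064
[253. 278.] 596 [0.2867 0.2077] [0.101 0.051] 9.3 0.056
[467. 276.] 182 [ 0.2782 -0.4105] [0.052 0.056] 10.1 0.067
[471. 297.] 177 [ 0.2195 -0.4089] [0.054 0.05 ] 88.6 0.076
```

View pics/top0.png

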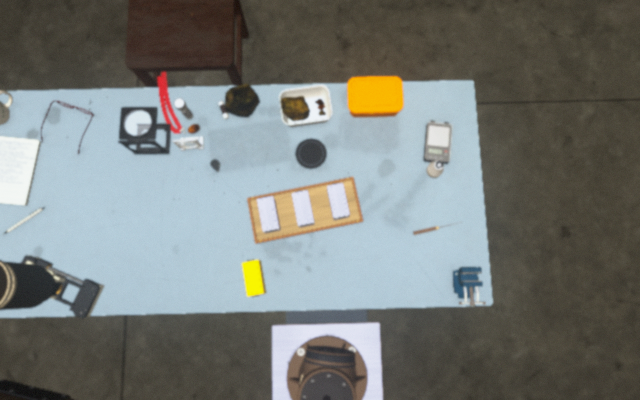

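View pics/scene0.png

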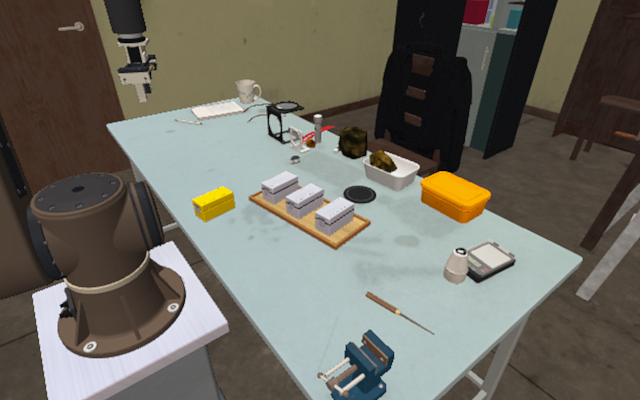

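The top view shows the three pale cases at (268,214), (303,208) and (338,201), and the pad at (311,153). The yellow look-alike is at (253,278). The scene view agrees and shows open space above the tray. Next I'll move above the middle case for a close look.

Request:
play_rows(
  deltas=[
    [0.0194,-0.05,0,0,0,0.0134],
    [0.0194,-0.05,0,0,0,0.0134],
    [0.0194,-0.05,0,0,0,0.0134],
    [0.0194,-0.05,0,0,0,0.0134],
    [0.0194,-0.05,0,0,0,0.0134],
    [0.0194,-0.05,0,0,0,0.0134],
    [0.0194,-0.05,0,0,0,0.0134],
  ],
  gripper=1,
)

```text
clock: 0.8
tool_pos: [0.3808, 0.3359, 0.2454]
orientation: [180.0, 0.0, -6.8]
force: [0.9, 0.0, -0.2]
opening: 0.0878
gripper_force: 0.0
```

Request:
play_rows(
  deltas=[
    [0.0194,-0.05,0,0,0,0.0134],
    [0.0194,-0.05,0,0,0,0.0134],
    [0.0194,-0.05,0,0,0,0.0134],
    [0.0194,-0.05,0,0,0,0.0134],
    [0.0194,-0.05,0,0,0,0.0134],
    [0.0194,-0.05,0,0,0,0.0134],
    [0.0194,-0.05,0,0,0,0.0134],
    [0,0,0,0,0,0],
    [0,0,0,0,0,0],
  ],
)

```text
clock: 1.7
tool_pos: [0.4892, 0.0567, 0.2451]
orientation: [180.0, 0.0, 9.8]
force: [-0.4, 0.2, -0.2]
opening: 0.0875
gripper_force: 0.0
```

```bash
cat > look.py <<'E'
from h import *
o=get_obs(); print(o["clock"],o["tool_pos"].round(4),o["orientation"].round(2),o["joint_pos"].round(1),o["force"].round(2),o["moment"].round(3))
M=cloud
import sys
m=camera_model("wrist"); p,d=snapshot("wrist"); cv2.imwrite("pics/w_%s.png"%sys.argv[1],p)
P=cloud("wrist",d)
k=((P[...,2]>.058)&(P[...,2]<.075)&(d>0)).astype(np.uint8)
n,l,s,c=cv2.connectedComponentsWithStats(k)
for i in range(1,n):
    if s[i,4]>300:
        q=P[l==i][:,:2].astype(np.float32); r=cv2.minAreaRect(q)
        print(c[i].round(),s[i,4],np.round(r[0],4),np.round(r[1],4),round(r[2],1),P[l==i][:,2].mean().round(4))
E
python3 look.py 1
python3 - <<'E'
from h import *
p=cv2.imread("pics/top0.png"); k=(p.max(2)<70).astype(np.uint8)[135:172,290:332]
n,l,s,c=cv2.connectedComponentsWithStats(k); i=1+s[1:,4].argmax(); u,v=c[i]+[290,135]
print("pad",u,v,s[i],px2w("top",u,v,z=.004))
E
```

```text
1.7 [0.4892 0.0567 0.2451] [1.80e+02 5.00e-02 9.82e+00] [ 29.5   3.2 -21.7  -0.  -65.1  70.3] [-0.38  0.23 -0.25] [0.008 0.043 0.021]
[214. 178.] 4994 [0.4724 0.1633] [0.1014 0.0501] 10.2 0.0651
[425. 179.] 5005 [ 0.5087 -0.0446] [0.101  0.0505] 10.3 0.0651
[318. 181.] 4858 [0.4886 0.0608] [0.099  0.0501] 10.2 0.0652
pad 310.66101694915255 152.35593220338984 [ 11   8  21  20 295] [0.67401029 0.03421241 0.004     ]
```

View pics/w_1.png

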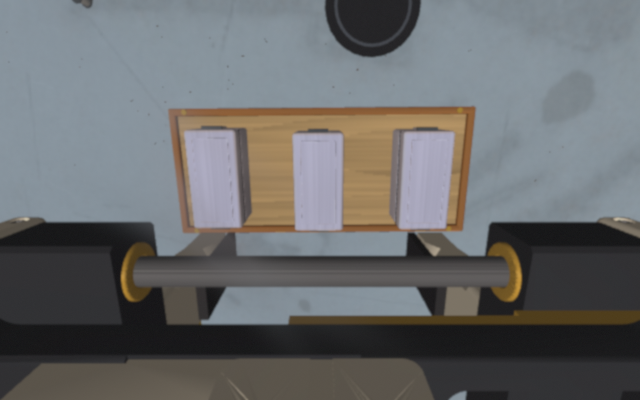

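The wrist view shows the cases at (214,178), (318,181) and (425,179), with the pad's edge at the top near (373,20). The middle case is at (0.489, 0.060) with yaw 10.2°, so I'll lower and grip it.

Request:
play_rows(
  deltas=[
    [0,0.004,-0.03,0,0,0.002],
    [0,0,-0.05,0,0,0],
    [0,0,-0.05,0,0,0],
    [0,0,-0.05,0,0,0],
    [0,0,-0.04,0,0,0],
    [0,0,-0.02,0,0,0],
    [0,0,-0.0115,0,0,0],
    [0,0,0,0,0,0],
    [0,0,0,0,0,0],
  ],
)

```text
clock: 2.65
tool_pos: [0.4898, 0.0618, 0.0451]
orientation: [-180.0, -0.1, 10.4]
force: [0.1, 0.4, 0.8]
opening: 0.0876
gripper_force: 0.0
```

Request:
play_rows(
  deltas=[
    [0,0,0,0,0,0],
    [0,0,0,0,0,0],
    [0,0,0,0,0,0],
    [0,0,0,0,0,0],
    [0,0,0,0,0,0],
    [0,0,0,0,0,0],
  ],
  gripper=-1,
)

```text
clock: 3.25
tool_pos: [0.4894, 0.0608, 0.0445]
orientation: [180.0, -0.0, 10.4]
force: [-0.7, -0.5, 2.9]
opening: 0.0499
gripper_force: 30.0
```

Request:
play_rows(
  deltas=[
    [0,0,0.01,0,0,0],
    [0,0,0.03,0,0,0],
    [0,0,0.05,0,0,0],
    [0,0,0.05,0,0,0],
    [0,0,0.04,0,0,0],
    [0,0,0.02,0,0,0],
    [0,0,0,0,0,0],
    [0,0,0,0,0,0],
    [0,0,0,0,0,0],
  ],
)

```text
clock: 4.15
tool_pos: [0.4883, 0.0605, 0.2028]
orientation: [180.0, 0.2, 10.3]
force: [-0.8, -0.5, -2.2]
opening: 0.0499
gripper_force: 30.0
```

```bash
cat > st.py <<'E'
from h import *
o=get_obs(); y=np.radians(10.3); R=np.array([[np.cos(y),np.sin(y)],[-np.sin(y),np.cos(y)]])
print(o["clock"],o["tool_pos"].round(4),o["orientation"].round(2),"F",o["force"].round(2),"M in case axes",(R@o["moment"][:2]).round(4),"j",o["joint_pos"].round(1),"op",o["opening"])
E
python3 st.py
```

```text
4.15 [0.4883 0.0605 0.2028] [1.7998e+02 1.6000e-01 1.0340e+01] F [-0.78 -0.47 -2.24] M in case axes [-0.064   0.0014] j [ 30.    5.3 -25.3  -0.  -59.6  70.4] op 0.04986690183328064
```

Request:
play_rows(
  deltas=[
    [0,0,0,-0.008,0.044,0],
    [0,0,0,-0.008,0.044,0],
    [0,0,0,-0.008,0.044,0],
    [0,0,0,-0.008,0.044,0],
    [0,0,0,0,0,0],
    [0,0,0,0,0,0],
    [0,0,0,0,0,0],
    [0,0,0,0,0,0],
  ],
)

```text
clock: 4.95
tool_pos: [0.489, 0.0609, 0.2057]
orientation: [-179.9, 32.0, 10.4]
force: [-0.1, -0.4, -2.3]
opening: 0.0494
gripper_force: 30.0
```

Request:
play_rows(
  deltas=[
    [0,0,0,0.008,-0.044,0],
    [0,0,0,0.008,-0.044,0],
    [0,0,0,0.008,-0.044,0],
    [0,0,0,0.008,-0.044,0],
    [0,0,0,0,0,0],
    [0,0,0,0,0,0],
    [0,0,0,0,0,0],
  ],
)

```text
clock: 5.65
tool_pos: [0.4897, 0.0612, 0.2058]
orientation: [-180.0, -0.1, 10.4]
force: [-0.0, -0.1, -3.3]
opening: 0.0499
gripper_force: 30.0
```

```bash
python3 st.py
```

```text
5.65 [0.4897 0.0612 0.2058] [-1.7995e+02 -1.1000e-01  1.0390e+01] F [-0.02 -0.1  -3.3 ] M in case axes [-0.0558 -0.1262] j [ 30.    5.1 -25.1  -0.  -59.7  70.4] op 0.04993161135188192
```

Request:
play_rows(
  deltas=[
    [0,0,0,0.008,-0.044,0],
    [0,0,0,0.008,-0.044,0],
    [0,0,0,0.008,-0.044,0],
    [0,0,0,0.008,-0.044,0],
    [0,0,0,0,0,0],
    [0,0,0,0,0,0],
    [0,0,0,0,0,0],
    [0,0,0,0,0,0],
  ],
)

```text
clock: 6.45
tool_pos: [0.4987, 0.0557, 0.218]
orientation: [-179.6, -30.0, 10.3]
force: [-0.1, -0.7, -3.1]
opening: 0.0495
gripper_force: 30.0
```

Request:
play_rows(
  deltas=[
    [0,0,0,-0.008,0.044,0],
    [0,0,0,-0.008,0.044,0],
    [0,0,0,-0.008,0.044,0],
    [0,0,0,-0.008,0.044,0],
    [0,0,0,0,0,0],
    [0,0,0,0,0,0],
    [0,0,0,0,0,0],
  ],
)

```text
clock: 7.15
tool_pos: [0.5035, 0.0484, 0.2204]
orientation: [179.5, -1.3, 10.0]
force: [0.2, -0.3, -2.5]
opening: 0.0497
gripper_force: 30.0
```

```bash
python3 st.py
```

```text
7.15 [0.5035 0.0484 0.2204] [179.51  -1.26   9.99] F [ 0.18 -0.27 -2.48] M in case axes [-0.0222  0.1664] j [ 28.4   4.8 -23.8   1.  -60.4  71.1] op 0.04965619407247006
```

```bash
cat > av.py <<'E'
from h import *
y=np.radians(10.3); R=np.array([[np.cos(y),np.sin(y)],[-np.sin(y),np.cos(y)]])
L=[]
for i in range(8):
    snapshot("wrist"); o=get_obs(); L.append(np.r_[o["force"],R@o["moment"][:2]])
L=np.array(L); print(o["clock"],o["tool_pos"].round(4),o["orientation"].round(2),"mean",L.mean(0).round(3),"std",L.std(0).round(3))
E
python3 av.py
```

```text
7.55 [0.5041 0.0486 0.222 ] [179.55  -1.38  10.01] mean [-0.145  0.057 -2.772 -0.032  0.111] std [0.266 0.627 0.258 0.025 0.034]
```

The moment seems to swing with tipping, but the return tip ran into a fold limit and readings are noisy. I'll repeat farther out, where both tips fit, and average.

Request:
play_rows(
  deltas=[
    [0.04,0.005,0,0.001,0.008,0.0017],
    [0.04,0.005,0,0,0,0],
    [0.04,0.005,0,0,0,0],
    [0,0,0,-0.008,0.044,0],
    [0,0,0,-0.008,0.044,0],
    [0,0,0,-0.008,0.044,0],
    [0,0,0,-0.008,0.044,0],
    [0,0,0,0,0,0],
    [0,0,0,0,0,0],
    [0,0,0,0,0,0],
  ],
)

```text
clock: 8.55
tool_pos: [0.6007, 0.0606, 0.2226]
orientation: [179.9, 32.0, 10.3]
force: [0.8, -0.2, -2.0]
opening: 0.0497
gripper_force: 30.0
```

Request:
play_rows(
  deltas=[
    [0,0,0,0.008,-0.044,0],
    [0,0,0,0.008,-0.044,0],
    [0,0,0,0.008,-0.044,0],
    [0,0,0,0.008,-0.044,0],
    [0,0,0,0,0,0],
    [0,0,0,0,0,0],
    [0,0,0,0,0,0],
  ],
)

```text
clock: 9.25
tool_pos: [0.6008, 0.0609, 0.2239]
orientation: [180.0, -0.1, 10.3]
force: [0.3, -0.3, -2.5]
opening: 0.0501
gripper_force: 30.0
```

```bash
python3 av.py
```

```text
9.65 [0.6006 0.0606 0.2208] [1.7994e+02 1.4000e-01 1.0290e+01] mean [ 0.096  0.127 -3.111 -0.06  -0.036] std [0.286 0.377 0.481 0.026 0.026]
```

Request:
play_rows(
  deltas=[
    [0,0,0,0.008,-0.044,0],
    [0,0,0,0.008,-0.044,0],
    [0,0,0,0.008,-0.044,0],
    [0,0,0,0.008,-0.044,0],
    [0,0,0,0,0,0],
    [0,0,0,0,0,0],
    [0,0,0,0,0,0],
  ],
)

```text
clock: 10.35
tool_pos: [0.6115, 0.0479, 0.2276]
orientation: [178.6, -28.8, 9.8]
force: [0.1, -0.5, -2.7]
opening: 0.0499
gripper_force: 30.0
```

Request:
play_rows(
  deltas=[
    [0,0,0,-0.008,0.044,0],
    [0,0,0,-0.008,0.044,0],
    [0,0,0,-0.008,0.044,0],
    [0,0,0,-0.008,0.044,0],
    [0,0,0,0,0,0],
    [0,0,0,0,0,0],
    [0,0,0,0,0,0],
  ],
)

```text
clock: 11.05
tool_pos: [0.6115, 0.0452, 0.2264]
orientation: [178.0, 2.1, 9.8]
force: [-0.8, -0.1, -2.9]
opening: 0.05
gripper_force: 30.0
```

```bash
python3 av.py
```

```text
11.45 [0.6108 0.0443 0.2273] [177.87   2.08   9.8 ] mean [ 0.039 -0.279 -3.053  0.106 -0.158] std [0.61  0.498 0.385 0.02  0.033]
```

Readings shift about 0.08 N·m per degree of tool tilt, so the clipped tip (joint-speed limit) spoiled the comparison. I'll re-level and repeat with slower tips.

Request:
play_rows(
  deltas=[
    [-0.0135,0.0196,-0.007,0.0137,-0.0093,0.003],
    [0,0,0,0.004,-0.022,0],
    [0,0,0,0.004,-0.022,0],
    [0,0,0,0.004,-0.022,0],
    [0,0,0,0.004,-0.022,0],
    [0,0,0,0.004,-0.022,0],
    [0,0,0,0.004,-0.022,0],
    [0,0,0,0,0,0],
    [0,0,0,0,0,0],
    [0,0,0,0,0,0],
  ],
)

```text
clock: 12.45
tool_pos: [0.6013, 0.0603, 0.222]
orientation: [180.0, -24.1, 10.4]
force: [0.4, 0.9, -3.8]
opening: 0.0502
gripper_force: 30.0
```

Request:
play_rows(
  deltas=[
    [0,0,0,-0.004,0.022,0],
    [0,0,0,-0.004,0.022,0],
    [0,0,0,-0.004,0.022,0],
    [0,0,0,-0.004,0.022,0],
    [0,0,0,-0.004,0.022,0],
    [0,0,0,-0.004,0.022,0],
    [0,0,0,0,0,0],
    [0,0,0,0,0,0],
  ],
)

```text
clock: 13.25
tool_pos: [0.6013, 0.0603, 0.2203]
orientation: [-180.0, 0.0, 10.4]
force: [-0.1, -0.6, -3.2]
opening: 0.0498
gripper_force: 30.0
```

```bash
sed -i 's/range(8)/range(12)/; s/o\["clock"\],/o["clock"],o["joint_pos"].round(1),/' av.py; python3 av.py
```

```text
13.85 [ 24.2  14.8 -10.7   0.  -64.5  76.1] [0.6002 0.0599 0.2212] [1.7999e+02 4.0000e-02 1.0370e+01] mean [-0.085 -0.049 -2.837 -0.075  0.009] std [0.498 0.325 0.611 0.025 0.044]
```

The moment is about equal after both tips (a loose slug would add about +0.088 after the +x end goes down), so the middle case is silent. I'll put it back.

Request:
play_rows(
  deltas=[
    [-0.046,0,0,0,0,0],
    [-0.046,0,0,0,0,0],
    [-0.046,0,-0.02,0,0,0],
    [0,0,-0.05,0,0,0],
    [0,0,-0.05,0,0,0],
    [0,0,-0.05,0,0,0],
    [0,0,-0.03,0,0,0],
    [0,0,-0.012,0,0,0],
    [0,0,0,0,0,0],
    [0,0,0,0,0,0],
  ],
)

```text
clock: 14.85
tool_pos: [0.4909, 0.0603, 0.0525]
orientation: [180.0, -0.0, 10.4]
force: [0.1, 0.1, -3.2]
opening: 0.0501
gripper_force: 30.0
```

```bash
python3 st.py
```

```text
14.85 [0.4909 0.0603 0.0525] [ 1.7999e+02 -3.0000e-02  1.0390e+01] F [ 0.08  0.05 -3.18] M in case axes [-0.0441 -0.116 ] j [ 29.8  16.3 -35.5   0.  -38.1  70.5] op 0.05012602363891272
```

Request:
play_rows(
  deltas=[
    [-0.002,0,-0.004,0,0,0],
    [0,0,-0.003,0,0,0],
    [0,0,-0.003,0,0,0],
    [0,0,0,0,0,0],
    [0,0,0,0,0,0],
  ],
)

```text
clock: 15.35
tool_pos: [0.4888, 0.0601, 0.0443]
orientation: [180.0, -0.0, 10.4]
force: [-2.2, 0.3, 6.4]
opening: 0.0496
gripper_force: 30.0
```

```bash
python3 st.py
```

```text
15.35 [0.4888 0.0601 0.0443] [ 1.800e+02 -1.000e-02  1.039e+01] F [-2.18  0.33  6.41] M in case axes [0.238  0.7798] j [ 29.9  17.  -36.2   0.  -36.8  70.4] op 0.04964244818475995
```

Request:
play_rows(
  deltas=[
    [0,0,0,0,0,0],
    [0,0,0,0,0,0],
    [0,0,0,0,0,0],
    [0,0,0,0,0,0],
    [0,0,0.01,0,0,0],
    [0,0,0.05,0,0,0],
    [0,0,0.06,0,0,0],
    [-0.0072,0.043,0.02,0,0,0],
    [-0.0072,0.043,0,0,0,0],
    [-0.0072,0.043,0,0,0,0],
  ],
  gripper=1,
)

```text
clock: 16.35
tool_pos: [0.4711, 0.1643, 0.1572]
orientation: [-179.9, -0.1, 10.3]
force: [0.5, -0.0, 0.5]
opening: 0.0874
gripper_force: 0.0
```

```bash
python3 look.py 2
```

```text
16.35 [0.4711 0.1643 0.1572] [-1.7993e+02 -8.0000e-02  1.0310e+01] [ 41.8   8.5 -28.3  -0.  -53.1  58.5] [ 0.54 -0.04  0.46] [-0.065 -0.067 -0.01 ]
[323. 195.] 8078 [0.4789 0.1676] [0.0898 0.0501] 10.4 0.0649
[607. 182.] 4975 [ 0.5286 -0.0354] [0.0603 0.0489] 12.8 0.0644
[464. 193.] 6893 [0.495  0.0658] [0.0842 0.0504] 10.6 0.0647
```

The middle case stands flat again. Next is the left case.

Request:
play_rows(
  deltas=[
    [0,0,-0.03,0,0,0],
    [0,0,-0.05,0,0,0],
    [0,0,-0.04,0,0,0],
    [0,0,-0.015,0,0,0],
    [0,0,-0.006,0,0,0],
    [0,0,0,0,0,0],
    [0,0,0,0,0,0],
  ],
)

```text
clock: 17.1
tool_pos: [0.4716, 0.1635, 0.0436]
orientation: [-180.0, -0.0, 10.4]
force: [0.6, -0.4, -0.4]
opening: 0.0877
gripper_force: 0.0
```

Request:
play_rows(
  deltas=[
    [0,0,0,0,0,0],
    [0,0,0,0,0,0],
    [0,0,0,0,0,0],
    [0,0,0,0,0,0],
    [0,0,0,0,0,0],
    [0,0,0,0,0,0],
  ],
  gripper=-1,
)

```text
clock: 17.7
tool_pos: [0.471, 0.1631, 0.0427]
orientation: [180.0, 0.1, 10.4]
force: [-0.3, -0.1, 2.3]
opening: 0.0496
gripper_force: 30.0
```

Next I'll lift, move out, and tip the +x end down, then level.

Request:
play_rows(
  deltas=[
    [0,0,0.01,0,0,0],
    [0,0,0.03,0,0,0],
    [0,0,0.06,0,0,0],
    [0,0,0.06,0,0,0],
    [0.04,0,0.04,0,0,0],
    [0.06,0,0,0,0,0],
    [0.06,0,0,0,0,0],
    [0,0,0,-0.006,0.035,0],
    [0,0,0,-0.006,0.035,0],
    [0,0,0,-0.006,0.035,0],
  ],
)

```text
clock: 18.7
tool_pos: [0.5991, 0.1631, 0.2032]
orientation: [-179.7, 19.5, 10.4]
force: [0.1, 0.8, -3.2]
opening: 0.0499
gripper_force: 30.0
```

Request:
play_rows(
  deltas=[
    [0,0,0,-0.006,0.035,0],
    [0,0,0,0,0,0],
    [0,0,0,0,0,0],
    [0,0,0,0,0,0],
    [0,0,0,0.006,-0.035,0],
    [0,0,0,0.006,-0.035,0],
    [0,0,0,0.006,-0.035,0],
    [0,0,0,0.006,-0.035,0],
    [0,0,0,0,0,0],
    [0,0,0,0,0,0],
  ],
)

```text
clock: 19.7
tool_pos: [0.5978, 0.1631, 0.2052]
orientation: [-180.0, -0.1, 10.4]
force: [0.4, -0.9, -2.2]
opening: 0.0498
gripper_force: 30.0
```

```bash
python3 av.py
```

```text
20.3 [ 33.2  17.3  -9.9  -0.  -62.9  67.2] [0.5991 0.163  0.2023] [1.7997e+02 1.0000e-01 1.0360e+01] mean [ 0.261  0.272 -3.103 -0.045 -0.01 ] std [0.484 0.414 0.569 0.022 0.025]
```

Request:
play_rows(
  deltas=[
    [0,0,0,0.004,-0.022,0],
    [0,0,0,0.004,-0.022,0],
    [0,0,0,0.004,-0.022,0],
    [0,0,0,0.004,-0.022,0],
    [0,0,0,0.004,-0.022,0],
    [0,0,0,0.004,-0.022,0],
    [0,0,0,0,0,0],
    [0,0,0,0,0,0],
    [0,0,0,0,0,0],
  ],
)

```text
clock: 21.2
tool_pos: [0.6003, 0.1638, 0.2038]
orientation: [180.0, -24.1, 10.3]
force: [-0.3, 0.9, -2.4]
opening: 0.0497
gripper_force: 30.0
```

Request:
play_rows(
  deltas=[
    [0,0,0,-0.004,0.022,0],
    [0,0,0,-0.004,0.022,0],
    [0,0,0,-0.004,0.022,0],
    [0,0,0,-0.004,0.022,0],
    [0,0,0,-0.004,0.022,0],
    [0,0,0,-0.004,0.022,0],
    [0,0,0,0,0,0],
    [0,0,0,0,0,0],
  ],
)

```text
clock: 22.0
tool_pos: [0.6, 0.1639, 0.2021]
orientation: [-180.0, 0.0, 10.3]
force: [0.3, -0.1, -2.8]
opening: 0.0497
gripper_force: 30.0
```

```bash
python3 av.py
```

```text
22.6 [ 33.2  17.2  -9.9  -0.  -62.9  67.2] [0.5989 0.1631 0.2027] [1.7999e+02 5.0000e-02 1.0370e+01] mean [ 0.035 -0.148 -2.798 -0.044  0.019] std [0.488 0.485 0.471 0.035 0.033]
```

The left case is silent too. I'll return it.

Request:
play_rows(
  deltas=[
    [-0.06,0,0,0,0,0],
    [-0.06,0,0,0,0,0],
    [-0.04,0,-0.03,0,0,0],
    [0,0,-0.06,0,0,0],
    [0,0,-0.06,0,0,0],
    [0,0,-0.03,0,0,0],
    [0,0,-0.01,0,0,0],
    [0,0,-0.005,0,0,0],
    [0,0,0,0,0,0],
    [0,0,0,0,0,0],
  ],
)

```text
clock: 23.6
tool_pos: [0.4719, 0.1638, 0.0479]
orientation: [-180.0, -0.1, 10.4]
force: [1.3, 0.6, -1.9]
opening: 0.0497
gripper_force: 30.0
```

```bash
python3 st.py
```

```text
23.6 [0.4719 0.1638 0.0479] [-1.7995e+02 -6.0000e-02  1.0380e+01] F [ 1.28  0.59 -1.86] M in case axes [-0.0768  0.0303] j [ 41.7  17.1 -35.1  -0.  -37.6  58.7] op 0.04970981675282489
```

Request:
play_rows(
  deltas=[
    [0,0,-0.003,0,0,0],
    [0,0,-0.003,0,0,0],
    [0,0,0,0,0,0],
    [0,0,0,0,0,0],
  ],
)

```text
clock: 24.0
tool_pos: [0.4716, 0.1635, 0.0425]
orientation: [-180.0, -0.0, 10.4]
force: [-1.9, 0.3, 5.5]
opening: 0.0499
gripper_force: 30.0
```

Request:
play_rows(
  deltas=[
    [0,0,0,0,0,0],
    [0,0,0,0,0,0],
    [0,0,0,0,0,0],
    [0,0,0,0,0,0],
    [0,0,0.01,0,0,0],
    [0,0,0.05,0,0,0],
    [0,0,0.06,0,0,0],
    [0.0091,-0.0517,0.02,0,0,0],
    [0.0091,-0.0517,0,0,0,0],
    [0.0091,-0.0517,0,0,0,0],
  ],
  gripper=1,
)

```text
clock: 25.0
tool_pos: [0.4933, 0.0382, 0.1555]
orientation: [-180.0, -0.1, 10.4]
force: [1.0, 0.3, -0.8]
opening: 0.0877
gripper_force: 0.0
```

Request:
play_rows(
  deltas=[
    [0.0091,-0.0517,0,0,0,0],
    [0.0091,-0.0517,0,0,0,0],
    [0,0,0,0,0,0],
  ],
)

```text
clock: 25.3
tool_pos: [0.5074, -0.0475, 0.1542]
orientation: [180.0, 0.1, 10.1]
force: [-0.1, 0.2, -0.0]
opening: 0.0876
gripper_force: 0.0
```

```bash
python3 look.py 3
```

```text
25.3 [ 0.5074 -0.0475  0.1542] [1.7996e+02 8.0000e-02 1.0130e+01] [ 16.8   9.8 -27.2   0.  -53.2  83.3] [-0.14  0.18 -0.03] [-0.019  0.02  -0.005]
[ 31. 178.] 5290 [0.4918 0.1659] [0.0654 0.0483] 8.8 0.0646
[319. 196.] 8068 [ 0.5142 -0.0432] [0.0882 0.0501] 10.2 0.065
[171. 191.] 7135 [0.4946 0.0627] [0.0853 0.0504] 10.4 0.0649
```

View pics/w_3.png

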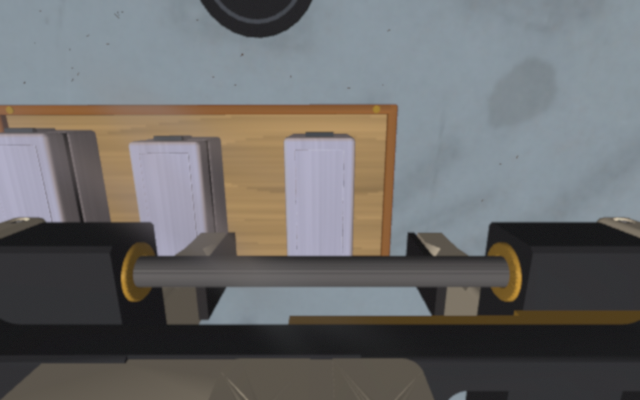

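The view shows the third case centred between the fingers at (319,196), and the other two standing flat in the tray at left.

Request:
play_rows(
  deltas=[
    [0.0005,0.0035,-0.03,0,0,0.001],
    [0,0,-0.05,0,0,0],
    [0,0,-0.04,0,0,0],
    [0,0,-0.012,0,0,0],
    [0,0,-0.006,0,0,0],
    [0,0,0,0,0,0],
    [0,0,0,0,0,0],
  ],
)

```text
clock: 26.05
tool_pos: [0.5088, -0.0404, 0.0448]
orientation: [180.0, -0.1, 10.6]
force: [0.6, -0.2, 0.2]
opening: 0.0876
gripper_force: 0.0
```

Request:
play_rows(
  deltas=[
    [0,0,0,0,0,0],
    [0,0,0,0,0,0],
    [0,0,0,0,0,0],
    [0,0,0,0,0,0],
    [0,0,0,0,0,0],
    [0,0,0,0,0,0],
  ],
  gripper=-1,
)

```text
clock: 26.65
tool_pos: [0.5079, -0.0411, 0.0435]
orientation: [180.0, 0.1, 10.5]
force: [-0.9, -2.1, 2.3]
opening: 0.0499
gripper_force: 30.0
```

Request:
play_rows(
  deltas=[
    [0,0,0.01,0,0,0],
    [0,0,0.03,0,0,0],
    [0,0,0.06,0,0,0],
    [0,0,0.06,0,0,0],
    [0.03,0.02,0.04,0,0,0],
    [0.04,0.04,0,0,0,0],
    [0.045,0.04,0,0,0,0],
    [0,0,0,-0.006,0.035,0],
    [0,0,0,-0.006,0.035,0],
    [0,0,0,-0.006,0.035,0],
  ],
)

```text
clock: 27.65
tool_pos: [0.5998, 0.0398, 0.2041]
orientation: [-179.7, 19.5, 10.7]
force: [-0.1, 0.3, -3.6]
opening: 0.0498
gripper_force: 30.0
```

Request:
play_rows(
  deltas=[
    [0,0,0,-0.006,0.035,0],
    [0,0,0,0,0,0],
    [0,0,0,0,0,0],
    [0,0,0,0,0,0],
    [0,0,0,0.006,-0.035,0],
    [0,0,0,0.006,-0.035,0],
    [0,0,0,0.006,-0.035,0],
    [0,0,0,0.006,-0.035,0],
    [0,0,0,0,0,0],
    [0,0,0,0,0,0],
  ],
)

```text
clock: 28.65
tool_pos: [0.5987, 0.0389, 0.2059]
orientation: [-180.0, -0.1, 10.6]
force: [-0.8, 0.2, -2.8]
opening: 0.0498
gripper_force: 30.0
```

```bash
python3 av.py
```

```text
29.25 [ 22.3  15.5 -12.4   0.  -62.3  78.2] [0.5999 0.0391 0.2031] [1.7998e+02 1.0000e-01 1.0540e+01] mean [ 0.021 -0.039 -3.263 -0.051  0.02 ] std [0.436 0.514 0.429 0.025 0.037]
```

Request:
play_rows(
  deltas=[
    [0,0,0,0.004,-0.022,0],
    [0,0,0,0.004,-0.022,0],
    [0,0,0,0.004,-0.022,0],
    [0,0,0,0.004,-0.022,0],
    [0,0,0,0.004,-0.022,0],
    [0,0,0,0.004,-0.022,0],
    [0,0,0,0,0,0],
    [0,0,0,0,0,0],
    [0,0,0,0,0,0],
  ],
)

```text
clock: 30.15
tool_pos: [0.6009, 0.0395, 0.2042]
orientation: [179.9, -24.1, 10.6]
force: [0.1, 0.4, -3.2]
opening: 0.0499
gripper_force: 30.0
```

Request:
play_rows(
  deltas=[
    [0,0,0,-0.004,0.022,0],
    [0,0,0,-0.004,0.022,0],
    [0,0,0,-0.004,0.022,0],
    [0,0,0,-0.004,0.022,0],
    [0,0,0,-0.004,0.022,0],
    [0,0,0,-0.004,0.022,0],
    [0,0,0,0,0,0],
    [0,0,0,0,0,0],
  ],
)

```text
clock: 30.95
tool_pos: [0.6008, 0.0395, 0.2028]
orientation: [-180.0, 0.0, 10.5]
force: [0.5, -0.4, -3.6]
opening: 0.0499
gripper_force: 30.0
```

```bash
python3 av.py
```

```text
31.55 [ 22.3  15.4 -12.4   0.  -62.3  78.2] [0.5997 0.0391 0.2035] [1.7999e+02 5.0000e-02 1.0550e+01] mean [ 0.079 -0.192 -3.192 -0.076 -0.054] std [0.413 0.803 0.428 0.032 0.029]
```

The third case shows a moment swing of +0.074 N·m after its +x end goes down, against -0.03 for the other two. It has the loose slug. I'll check the pad position with the wrist and scene cameras.

```bash
python3 - <<'E'
from h import *
for n in ("wrist","scene","top"):
    p,d=snapshot(n); cv2.imwrite(f"pics/{n}_pad.png",p)
    P=cloud(n,d)
    # dark pixels near the expected place, on rays to z=.004
    k=(p.max(2)<75)&(np.hypot(P[...,0]-.674,P[...,1]-.034)<.07)&(P[...,2]<.015)&(d>0)
    v,u=np.nonzero(k)
    if len(u)<20: print(n,len(u)); continue
    q=np.array([px2w(n,a,b,z=.004)[:2] for a,b in zip(u,v)],np.float32)
    c,r=cv2.minEnclosingCircle(q); print(n,len(u),u.mean(),v.mean(),np.round(c,4),round(r,4),q.min(0),q.max(0),q.mean(0))
E
```

```text
Traceback (most recent call last):
  File "h.py", line 4, in px2w
    m=camera_model(name);T=np.linalg.inv(np.array(m["world_to_cam"]))
ValueError: time passes only in moves, steps and waits
```

View pics/wrist_pad.png

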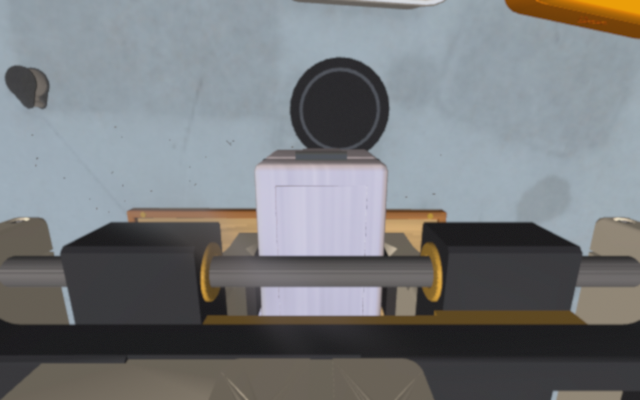

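The wrist view shows the pad almost whole: columns 290–389 and top row 57, so its centre is about (339.5,107). The case is held level below it.

```bash
python3 - <<'E'
from h import *
print(px2w("wrist",339.5,107,z=.004),px2w("wrist",290,107,z=.004),px2w("wrist",389,107,z=.004),px2w("wrist",339.5,57,z=.004)); o=get_obs(); print(o["clock"],o["tool_pos"])
E
```

```text
[0.67574999 0.03445388 0.004     ] [0.66672846 0.08282512 0.004     ] [ 0.68477207 -0.01392035  0.004     ] [0.72097072 0.04356042 0.004     ]
31.6 [0.59976054 0.03913389 0.20350632]
```

Request:
play_rows(
  deltas=[
    [0.02,-0.002,-0.01,0,0,0],
    [0.03,-0.002,-0.02,0,0,0],
    [0.025,-0.002,-0.02,0,0,0],
    [0.014,0,-0.02,0,0,0],
    [0.0056,0,-0.01,0,0,0],
    [0,0,0,0,0,0],
    [0,0,0,0,0,0],
    [0,0,0,0,0,0],
    [0,0,0,0,0,0],
    [0,0,0,0,0,0],
  ],
)

```text
clock: 32.6
tool_pos: [0.6755, 0.0345, 0.1404]
orientation: [180.0, -0.0, 10.6]
force: [0.6, -1.0, -3.8]
opening: 0.0497
gripper_force: 30.0
```

```bash
python3 st.py; python3 - <<'E'
from h import *
p,d=snapshot("scene"); cv2.imwrite("pics/end.png",p)
E
```

```text
32.6 [0.6755 0.0345 0.1404] [ 1.7999e+02 -1.0000e-02  1.0560e+01] F [ 0.57 -1.03 -3.76] M in case axes [-0.0592 -0.0017] j [ 19.4  25.   -6.8   0.  -58.2  81.2] op 0.04972954265887012
```

View pics/end.png

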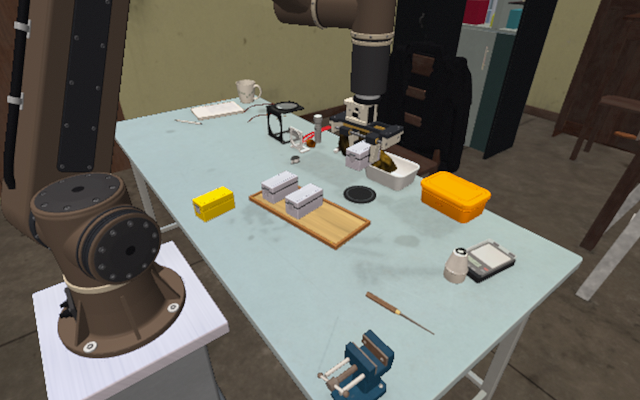

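The scene shows the two silent cases flat in the tray at (280,186) and (304,200). The rattling case is held level above the pad at (360,152), so I'll hand in.

```bash
python3 -c "
from plant import *
print(close_job())"
```

```text
the job is handed in; nothing more can be done
None
```

The right-hand case (lowest y) is the one that rattles, judged from its moment swing when tipped; it was handed in held level about 10 cm over the middle of the pad, and the two silent cases are standing flat back in the tray.

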